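# Check a cut pipe thread through a reading lens

### The arm

A 6-joint arm with a two-finger parallel gripper is mounted at the origin on the work surface. World frame = base frame: x ahead of the robot, y to its left, z up, the work surface at z = 0. Lengths are in mm, angles in rad, forces in N, time in s.
With the tool pointing down it reaches from about 350 to 775 mm from the base axis. Payload 7.3 kg.
Tool frame: the origin (TCP) lies at the very end of the fingers, on their centre line; the grasp point (between the pads) lies 19 mm behind it; z points along the fingers, y is the line along which they close (so a half turn about z gives the same grasp; the last joint's range is limited). The gripper opens to 92 mm and grips with 3 to 60 N. Pads are 19 mm wide; open, the fingers measure 130 mm over their backs; the gripper's body (75 mm by 190 mm) begins 47 mm behind the grasp point.
Start: joints at [-1.471, 0.342, 1.524, -0, 1.275, -0.146], TCP at [127.771, -509.234, 226.741] pointing down, gripper open.
Joint ranges: [-2.53, 2.53], [-0.77, 2.02], [0.04, 2.7], [-1, 4.14], [0.28, 2.66], [-3.11, 3.11]. Speed limits (rad/s): [2.57, 2.57, 3.14, 3.14, 3.14, 3.14].

### API

Orientations are given as [roll, pitch, yaw] about the fixed x, y, z axes, in that order (R = Rz(yaw) Ry(pitch) Rx(roll)).
In Python, from plant import get_obs, vision, workorder gives the robot as it stands.
- The arm moves only by the shell command python3 -m pendant 'ROWS' [OPENING]. ROWS is a JSON object of lists of equal length, an entry for each row: "dp": the shift along the tool's x, y, z in m, a list of three; "rotation": the turn, a rotation vector about the tool's x, y, z in rad, a list of three. A call has 1 to 8 rows; each row is the pose to reach, as a shift and turn from the pose commanded when the call began, along the tool's axes at that moment; what a row does not reach only later rows make up. A row lasts 1/8 s, in which the tool goes at most 62.5 mm and 10.7 degrees, less where a joint would pass 70% of its speed; a pose out of reach is approached as far as the arm can. A call with a gripper value outside its range is refused whole. OPENING is the finger opening in m, from 0 to 0.0918, set as the call begins (- or left out, the last holds). The fingers move at their own pace and stop on an object; the grip force is fixed at half the most. Time passes only in rows, so rows that repeat a pose let the fingers close. It gives the time, the measured TCP pose, the force, the opening and the grip force at its end, in the units of the state.
- get_obs(): the state, without advancing time (a new reading comes with each control period).
- vision.capture(name): name is "scene" or "side" or "wrist"; returns a dict with "pixels" (420x560x3 uint8, red, green, blue), "vfov" (degrees; the focal length in pixels is half the picture's height over the tangent of half this angle, whatever the lens; pixels are square), "cx", "cy" (the principal point, pixels), "pose" (4x4, takes a point from camera to world coordinates); the wrist camera has in their place "T_tool_cam" (4x4, takes a point from camera to tool coordinates, whose origin is the TCP and whose axes are the flange's). Camera axes: x right, y up, looking along -z (the intrinsics and any distortion apply to the point x, -y, -z); pixel columns grow to the right and rows downward; lengths in mm; the calibration is good to about 2 mm. A picture is of the moment at which its call begins: read the wrist's pose just before it. There is no depth.
- workorder.close_job(): hands the job in; it is judged then, once.
The state is a dict: "time": time; "joint_positions": joint angles; "dq": joint speeds; "tau": joint torques, N m; "tool_pos": TCP position; "tcp_rot": TCP orientation; "contact_force": force on the tool from outside, world axes, zero at the start; "moment": the same for the moment, N m; "grip_width": finger opening in mm; "finger_force": force on a finger pad.
Only numpy, scipy, OpenCV 4.12 (cv2) and the standard library are available. Lean on these libraries where they do the work, as an engineer would, in place of code of your own. Each camera call takes 0.05 s, during which the arm holds its last target. There are 200 camera calls.

### The job

Lay the red pipe gently in the two vee rests, centred, with its cut thread towards the height gauge, and let go of it. Then take the reading lens by its handle and hold it level with the glass centred over the thread, at the height at which the gauge's red scriber point is set (the lens is in focus there); hold it steady for at least two seconds and finish while still holding it there. Do not knock the lens against the rests, the pipe or the gauge, and leave the gauge and its setting, the oil tin, the pipe socket and the brush as they are.

Things in the scene. Friction and masses are not known exactly. Their poses are not given: they have to be found in the camera images.
- pipe: loose stub of steel pipe, outside diameter 34, length 160, about 0.4 kg, painted red except for the bare silver thread on the last 28 of its +x end; starts lying on the bench. Origin at its middle, on its axis; x along the axis towards the threaded end (the turn about x is arbitrary)
- thread (a point): middle of the thread: on the pipe's axis, 67 from the pipe's middle towards the threaded end; axes as the pipe's
- vee_rests: two yellow plates standing across x, fixed to the bench, each 80 wide, 70 high, 10 thick, with a 90 degree vee in the top edge (60 wide at the top, bottom of the vee 40 above the bench); centred 50 either side of the origin, so 90 clear between them, over a flat bar 8 thick, 40 wide. Origin on the bench midway between them; x along the vees towards the height gauge, z up
- seat (a point): point midway between the two vees, 64 above the bench: the pipe's middle lies here when it is seated and centred, its x along this x; axes as the vee rests'
- lens: loose reading lens lying flat on the bench, 0.12 kg: glass in a brass rim 85 across, 14 thick; black flat-sided handle 18 wide, 20 high, from 32 on the +x side of the origin to 86 on the -x side. Origin on the handle's underside (bench level at the start), 78 from the middle of the glass; x along the handle towards the glass, z up
- handle (a point): good place to grip the handle: on its centre line straight above the lens origin, 10 above the underside; axes as the lens's
- glass (a point): middle of the glass: 78 along x from the lens origin and 7 above its underside (3 lower than handle); axes as the lens's
- gauge: height gauge fixed to the bench beyond the rests' +x end: dark base 70 x 95, 46 high, upright beam 24 x 9 up to 337 above the bench, and on it a grey slider 42 wide that carries the scriber. Origin on the bench under the base; x points away from the scriber's point, z up
- scriber_tip (a point): red point of the gauge's scriber, reaching out 90 from the gauge's origin in its -x direction (6 wide, 4 thick) towards the rests, about 60 short of the seated thread; set anywhere from 150 to 195 above the bench and held there by friction of about 15 N; axes as the gauge's
- oil_tin: green oil tin, 66 across, 110 high, standing loose; origin under its centre. Bystander
- socket: dark steel pipe socket (short tube), 42 across, 40 high, standing loose on end; origin under its centre. Bystander
- brush: brush 190 long lying loose on the bench; origin under it, x along it away from the handle. Bystander
There are look-alikes about, which are no part of the job. Leave any green or yellow look-alike of the pipe alone.

How it is judged:
By the outcome, as a careful person would: the job done as asked, in the order asked, and still so for the second after the job is handed in, while the arm keeps its last pose, push and grip.
It also fails if it takes over 58 s, if anything falls off the work surface, if the arm or the gripper's body presses on something with over 40 N, if the wrist force passes 120 N, or if a joint passes its speed limit or range.

## Working session

There is one attempt and no reset: what is moved stays moved. The work goes in short steps, Python scripts to look and compute and a shell command to move; the robot and the scene stay as the last step left them, time stands still between calls to the robot, and variables do not carry over. Pictures are saved under pics/ and viewed, at most 10 in all, crops included, and the job is handed in when it is done.

```bash
ls; mkdir -p pics; python3 - <<'E'
from plant import get_obs, vision
import cv2,numpy as np
o=get_obs();print(o)
for n in("scene","side"):
    c=vision.capture(n);cv2.imwrite(f"pics/{n}0.png",cv2.resize(c["pixels"][:,:,::-1],(800,600),interpolation=cv2.INTER_CUBIC))
    np.save(f"pics/{n}0.npy",c["pixels"])
    print({k:(v if k!="pose" else np.round(v,4).tolist()) for k,v in c.items() if k!="pixels"})
c=vision.capture("wrist");print({k:v for k,v in c.items() if k!="pixels"})
E
```

```text
pics
{'time': 0.0, 'joint_positions': array([-1.47100202e+00,  3.42726084e-01,  1.52503285e+00, -1.18498720e-05,
        1.27541293e+00, -1.45987945e-01]), 'dq': array([-3.42278347e-04,  3.89924566e-04, -1.12055283e-03,  9.53730987e-04,
       -4.64307225e-05, -9.36241744e-04]), 'tau': array([ 1.17739437e-03, -4.31246495e+01, -2.44222856e+01,  7.18026306e-02,
        5.59141603e-02, -1.36496360e-04]), 'tool_pos': array([ 127.72234781, -508.79385833,  226.03770305]), 'tcp_rot': array([-3.14002859e+00, -2.18517082e-04,  2.45785537e-01]), 'contact_force': array([ 0.1164382 , -0.46302899, -0.09348017]), 'moment': array([-0.03292944, -0.0117557 , -0.01552334]), 'finger_force': 0.0, 'grip_width': 92.03456561573971}
{'vfov': 46.4308694174875, 'cx': 283.287849131287, 'cy': 209.13238113782762, 'pose': [[0.6447, -0.5761, 0.5024, 1157.5616], [0.7644, 0.4888, -0.4204, -636.8977], [-0.0034, 0.6551, 0.7555, 1112.3838], [0.0, 0.0, 0.0, 1.0]]}
{'vfov': 56.072700909380146, 'cx': 276.96172675210306, 'cy': 213.82112538773796, 'pose': [[-0.9654, 0.1794, -0.1894, 341.6921], [-0.2608, -0.6505, 0.7133, 625.7283], [0.0048, 0.738, 0.6748, 770.8669], [0.0, 0.0, 0.0, 1.0]]}
{'vfov': 62.80804192735466, 'cx': 284.0153452659216, 'cy': 212.21488447969546, 'T_tool_cam': array([[ 1.12976917e-03,  9.55400021e-01,  2.95312586e-01,
         8.02829311e+01],
       [ 9.99999202e-01, -1.24651478e-03,  2.07075409e-04,
        -6.11284236e-01],
       [ 5.65951352e-04,  2.95312116e-01, -9.55400667e-01,
        -1.57911264e+02],
       [ 0.00000000e+00,  0.00000000e+00,  0.00000000e+00,
         1.00000000e+00]])}
```

View pics/scene0.png

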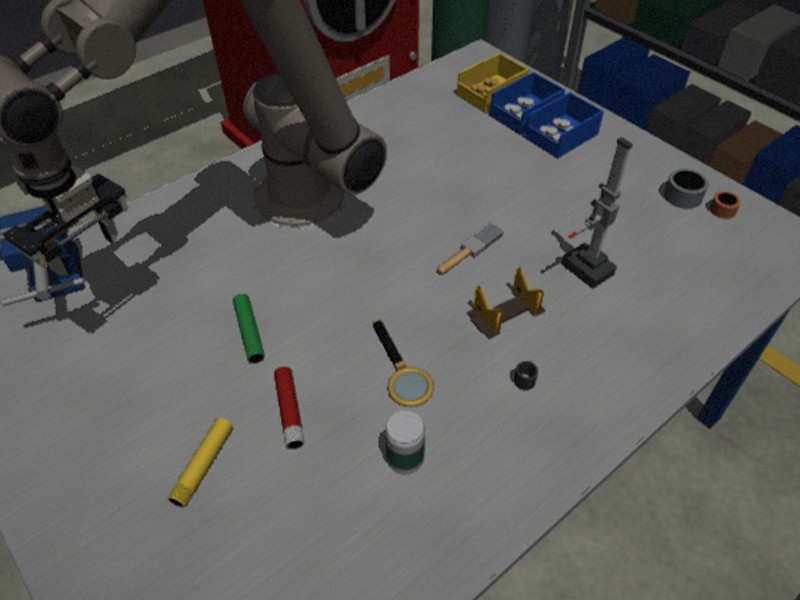

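View pics/side0.png

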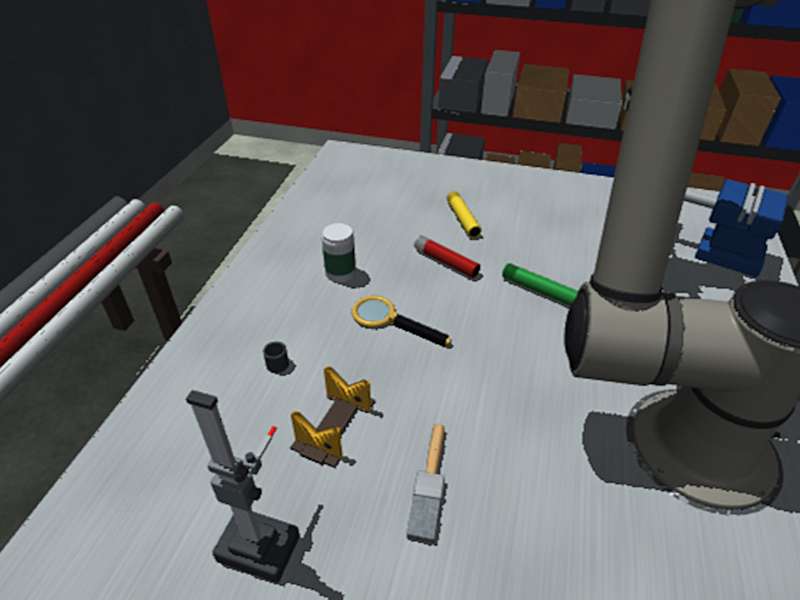

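Candidates in the scene picture: red pipe (288,405) with a silver end at (293,437), green pipe (248,327), yellow pipe (200,460), and the far red bar on the rack in the side picture (80,280). The description (red, bare silver thread, on the bench) fits the one at (288,405). I'll check it in the crops.

```bash
cat > h.py <<'E'
import numpy as np, cv2
from plant import get_obs, vision
from scipy.spatial.transform import Rotation as R
def cam(name):
    o=get_obs(); c=vision.capture(name)
    c["f"]=210/np.tan(np.radians(c["vfov"]/2))
    if name=="wrist":
        T=np.eye(4);T[:3,:3]=R.from_euler("xyz",o["tcp_rot"]).as_matrix();T[:3,3]=o["tool_pos"];c["pose"]=T@c["T_tool_cam"]
    return c
def ray(c,p):
    d=np.array([(p[0]-c["cx"])/c["f"],-(p[1]-c["cy"])/c["f"],-1]);return c["pose"][:3,3],c["pose"][:3,:3]@d
def onz(c,p,z):
    o,d=ray(c,p);return o+d*(z-o[2])/d[2]
def proj(c,P):
    q=(np.asarray(P)-c["pose"][:3,3])@c["pose"][:3,:3];return np.stack([c["cx"]-c["f"]*q[...,0]/q[...,2],c["cy"]+c["f"]*q[...,1]/q[...,2]],-1)
def tri(obs):  # [(cam,pixel)] -> point, residual mm
    A=[];b=[]
    for c,p in obs:
        o,d=ray(c,p);d=d/np.linalg.norm(d);M=np.eye(3)-np.outer(d,d);A.append(M);b.append(M@o)
    A=np.vstack(A);b=np.hstack(b);x=np.linalg.lstsq(A,b,rcond=None)[0];return x,np.linalg.norm(A@x-b)
def crop(c,x,y,s,fn,w=260,h=200):
    cv2.imwrite(fn,cv2.resize(c["pixels"][y:y+h,x:x+w,::-1],None,fx=s,fy=s,interpolation=cv2.INTER_CUBIC))
E
python3 - <<'E'
from h import *
import pickle
s=cam("scene");d=cam("side");pickle.dump((s,d),open("c0.pkl","wb"))
crop(s,190,90,3,"pics/s1.png");crop(d,140,210,3,"pics/d1.png",200,200)
E
```

```text
(no output)
```

View pics/s1.png

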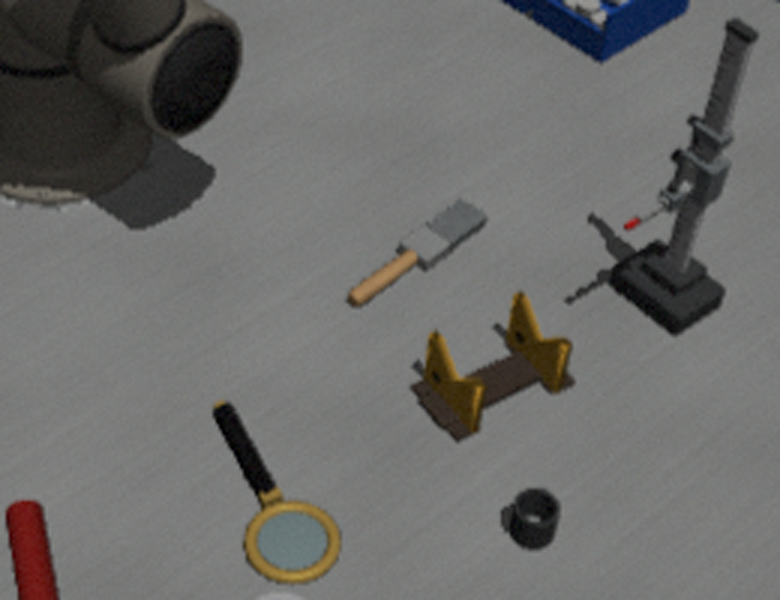

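View pics/d1.png

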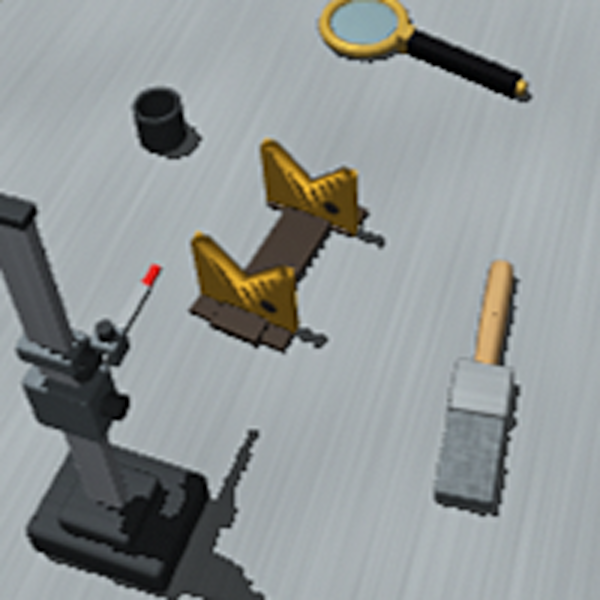

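The crops confirm a single red pipe on the bench. The scriber tip is at about scene crop (627,226) and side crop (156,267), and the four vee tips are readable in both crops. Now I'll work out positions.

```bash
cat > m.py <<'E'
from h import *
from scipy.optimize import least_squares
def redmask(c,box=None):
    p=c["pixels"].astype(int);m=((p[...,0]>70)&(p[...,0]>2.2*p[...,1])&(p[...,0]>2.2*p[...,2])).astype(np.uint8)
    if box: k=np.zeros_like(m);x0,y0,x1,y1=box;k[y0:y1,x0:x1]=1;m*=k
    n,l,st,_=cv2.connectedComponentsWithStats(m);i=1+st[1:,4].argmax();return (l==i).astype(np.uint8)
def rectpts(P,ref=None):
    b=cv2.boxPoints(cv2.minAreaRect(P.astype(np.float32)))
    return b if ref is None else min((np.roll(b,k,0) for k in range(4)),key=lambda q:((q-ref)**2).sum())
def fitpipe(cams,boxes,x0,z=None):
    obs=[]
    for c,b in zip(cams,boxes):
        m=redmask(c,b);k=cv2.findContours(m,0,1)[0];k=max(k,key=len)[:,0].astype(float);obs.append(rectpts(k))
    t=np.linspace(0,6.28,40)
    def res(v):
        x,y,yaw=v[:3];zz=v[3] if z is None else z;u=np.array([np.cos(yaw),np.sin(yaw),0]);n=np.array([-u[1],u[0],0]);r=[]
        P=np.concatenate([np.array([x,y,zz])+u*s+17*(np.cos(t)[:,None]*n+np.sin(t)[:,None]*np.array([0,0,1])) for s in(-80,52)])
        for c,o in zip(cams,obs): r.append((rectpts(proj(c,P),o)-o).ravel())
        return np.concatenate(r)
    s=least_squares(res,x0,diff_step=1e-4);return s.x,np.sqrt((s.fun**2).mean())
E
python3 - <<'E'
from m import *
import pickle
s,d=pickle.load(open("c0.pkl","rb"))
S=lambda x,y:(s,(x/3+190-.33,y/3+90-.33));D=lambda x,y:(d,(x/3+140-.33,y/3+210-.33))
for n,a,b in [("tip",(627,226),(156,267)),("A-",(433,335),(355,170)),("A+",(478,398),(265,142)),("B-",(519,295),(295,269)),("B+",(568,345),(196,237)),("beamtop",(742,28),(15,208)),("cap",(219,405),(522,88))]:
    print(n,*[np.round(v,1) for v in tri([S(*a),D(*b)])])
for c,b in((s,(180,240,230,330)),(d,(280,150,345,205))):
    m=redmask(c,b);ys,xs=np.nonzero(m);print(m.sum(),xs.mean(),ys.mean(),onz(c,(xs.mean(),ys.mean()),17))
x0=onz(s,(201,283),17);x1=onz(s,(205,306),17);print(x0,x1);yaw=np.arctan2(*(x1-x0)[1::-1])
for cc,bb in (([s,d],[(180,240,230,330),(280,150,345,205)]),([s],[(180,240,230,330)]),([d],[(280,150,345,205)])):
    print("pipe",fitpipe(cc,bb,[x0[0],x0[1],yaw],z=17.))
for c,b in((s,(265,250,310,290)),(d,(240,200,282,235))):
    p=c["pixels"].astype(int);m=((p[...,0]>80)&(p[...,2]<.62*p[...,0])).astype(np.uint8);k=np.zeros_like(m);k[b[1]:b[3],b[0]:b[2]]=1;m*=k
    ct=max(cv2.findContours(m,0,1)[0],key=len);e=cv2.fitEllipse(cv2.convexHull(ct));print("rim",e,onz(c,e[0],9))
E
```

```text
tip [606.2 245.9 157.3] 0.3
A- [534.7  71.1  71.2] 2.3
A+ [613.5  54.8  62.3] 0.9
B- [550.1 170.2  71.7] 4.6
B+ [626.9 160.5  70.3] 0.9
beamtop [607.7 344.1 335.2] 3.4
cap [ 433.5 -107.9   11.4] 1.6
475 200.4821052631579 277.6168421052632 [ 470.63262916 -348.68946846   17.        ]
312 314.87820512820514 179.22435897435898 [ 480.54207669 -357.9592646    17.        ]
[ 485.43237376 -356.97990418   17.        ] [ 548.87221232 -387.4280165    17.        ]
pipe (array([ 4.87675836e+02, -3.57413044e+02, -4.42210081e-01]), np.float32(2.5284722))
pipe (array([ 4.81622683e+02, -3.55023780e+02, -4.29187452e-01]), np.float32(2.2680757))
pipe (array([ 4.94123150e+02, -3.65393611e+02, -4.80725511e-01]), np.float32(1.5559342))
rim ((286.001708984375, 268.70477294921875), (29.27996253967285, 33.590179443359375), 129.36953735351562) [ 591.14024538 -154.50696713    9.        ]
rim ((261.2628173828125, 217.5039520263672), (21.037187576293945, 31.24762725830078), 90.63339233398438) [ 594.32720942 -152.83556786    9.        ]
```

```bash
cat > go.py <<'E'
import sys
from h import *
x,y,z,yaw=map(float,sys.argv[1:5])
o=get_obs();A=R.from_euler("xyz",o["tcp_rot"]);B=R.from_euler("xyz",[np.pi,0,yaw])
print("t",round(o["time"],2),"pos",o["tool_pos"].round(1),"rpy",o["tcp_rot"].round(4),"F",o["contact_force"].round(1),"w",round(o["grip_width"],1),o["finger_force"])
print("dp",(A.inv().apply(np.array([x,y,z])-o["tool_pos"])/1000).round(4),"rot",(A.inv()*B).as_rotvec().round(4))
E
python3 go.py 487 -358 135 -0.44
```

```text
t 0.25 pos [ 127.8 -509.   226.4] rpy [-3.1409e+00 -1.0000e-04  2.4580e-01] F [ 0.9  1.  -0.1] w 92.0 0.0
dp [ 0.3852 -0.059   0.0915] rot [-7.000e-04  1.000e-04  6.858e-01]
```

```bash
python3 -m pendant '{"dp":[[0.05,-0.008,0.012],[0.1,-0.016,0.024],[0.16,-0.025,0.038],[0.22,-0.034,0.052],[0.27,-0.042,0.065],[0.32,-0.05,0.077],[0.36,-0.056,0.086],[0.385,-0.059,0.0915]],"rotation":[[0,0,0.08],[0,0,0.17],[0,0,0.27],[0,0,0.38],[0,0,0.48],[0,0,0.58],[0,0,0.65],[0,0,0.686]]}' 0.0918
python3 - <<'E'
from h import *
import pickle
c=cam("wrist");pickle.dump(c,open("w1.pkl","wb"));crop(c,0,0,1.4,"pics/w1.png",560,420);print(c["pose"].round(3))
E
```

```text
time: 1.25
tool_pos: [488.4, -356.9, 134.4]
tcp_rot: [-3.141, 0.001, -0.44]
contact_force: [-0.8, 0.4, -0.2]
grip_width: 91.8
finger_force: 0.0
[[-4.25000e-01  8.65000e-01  2.68000e-01  5.60982e+02]
 [-9.05000e-01 -4.06000e-01 -1.27000e-01 -3.90676e+02]
 [-1.00000e-03 -2.97000e-01  9.55000e-01  2.92206e+02]
 [ 0.00000e+00  0.00000e+00  0.00000e+00  1.00000e+00]]
```

View pics/w1.png

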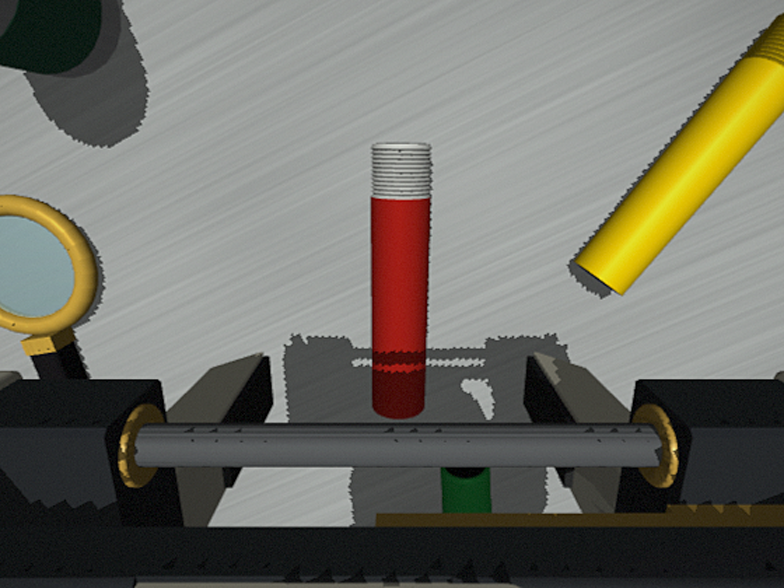

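The pipe lies centred between the fingers at (400,300), with the red/thread boundary at y≈197, the thread end at y≈144 and the far end at y≈415.

```bash
python3 - <<'E'
from h import *
import pickle
c=pickle.load(open("w1.pkl","rb"))
g=lambda x,y,z:onz(c,(x/1.4-.15,y/1.4-.15),z)
b=g(400.5,197,34);e=g(401,144,34);f=g(398.5,416,34)
print(b,e,f,np.linalg.norm(e-b),np.linalg.norm(e-f));u=(e-f)/np.linalg.norm(e-f);yaw=np.arctan2(u[1],u[0]);print("mid",(e+f)/2,"from b",b-52*u,"yaw",yaw)
l=g(371.5,260,17);r=g(429.5,260,17);print(np.linalg.norm(l-r),(l+r)/2)
E
python3 go.py 487 -358 135 -0.44
```

```text
[ 538.07922934 -381.11832148   34.        ] [ 562.0962571  -392.62770959   34.        ] [ 419.97282299 -324.56414321   34.        ] 26.63237948234388 157.58083509487915
mid [ 491.03454004 -358.5959264    34.        ] from b [ 491.1800073  -358.65806831   34.        ] yaw -0.446629315292532
33.8909631609833 [ 503.77365871 -365.15546929   17.        ]
t 1.3 pos [ 490.3 -355.8  133.8] rpy [-3.140e+00  2.000e-04 -4.403e-01] F [0.  1.1 0.1] w 91.6 0.0
dp [-0.002   0.0034 -0.0013] rot [-0.0016  0.0002 -0.0003]
```

```bash
python3 -m pendant '{"dp":[[0,0,0.02],[0,0,0.05],[0,0,0.07],[0,0,0.075],[0,0,0.075]],"rotation":[[0,0,0],[0,0,0],[0,0,0.007],[0,0,0.007],[0,0,0.007]]}'
python3 go.py 491.1 -358.6 3 -0.4466;  python3 go.py 491.1 -358.6 3 -0.4466
```

```text
time: 1.92
tool_pos: [486.8, -358.6, 60.5]
tcp_rot: [3.141, -0.0, -0.447]
contact_force: [-0.2, -0.3, -0.3]
grip_width: 91.8
finger_force: 0.0
t 1.93 pos [ 486.8 -358.6   60.5] rpy [ 3.1414e+00 -2.0000e-04 -4.4720e-01] F [-0.2 -0.3 -0.3] w 91.8 0.0
dp [ 0.0039 -0.0019  0.0575] rot [ 0.0002 -0.0002 -0.0006]
t 1.93 pos [ 486.8 -358.6   60.5] rpy [ 3.1414e+00 -2.0000e-04 -4.4720e-01] F [-0.2 -0.3 -0.3] w 91.8 0.0
dp [ 0.0039 -0.0019  0.0575] rot [ 0.0002 -0.0002 -0.0006]
```

```bash
python3 -m pendant '{"dp":[[0.004,-0.002,0.02],[0.004,-0.002,0.04],[0.004,-0.002,0.052],[0.004,-0.002,0.057],[0.004,-0.002,0.057]],"rotation":[[0,0,0],[0,0,0],[0,0,0],[0,0,0],[0,0,0]]}'
python3 -m pendant '{"dp":[[0,0,0],[0,0,0],[0,0,0],[0,0,0],[0,0,0],[0,0,0]],"rotation":[[0,0,0],[0,0,0],[0,0,0],[0,0,0],[0,0,0],[0,0,0]]}' 0.02
```

```text
time: 2.55
tool_pos: [491.4, -358.3, 3.1]
tcp_rot: [3.142, -0.0, -0.447]
contact_force: [0.3, -0.2, 0.0]
grip_width: 91.4
finger_force: 0.0
time: 3.3
tool_pos: [491.3, -358.3, 3.2]
tcp_rot: [3.142, -0.0, -0.447]
contact_force: [-0.7, 0.6, 0.3]
grip_width: 36.7
finger_force: 0.0
```

```bash
python3 -m pendant '{"dp":[[0,0,0],[0,0,0],[0,0,0]],"rotation":[[0,0,0],[0,0,0],[0,0,0]]}'; python3 go.py 491.1 -358.6 180 -0.4466
```

```text
time: 3.68
tool_pos: [491.3, -358.4, 3.2]
tcp_rot: [3.141, -0.0, -0.447]
contact_force: [-0.1, -0.2, -0.6]
grip_width: 33.3
finger_force: 30.0
t 3.67 pos [ 491.3 -358.4    3.2] rpy [ 3.1414e+00 -1.0000e-04 -4.4720e-01] F [-0.1 -0.2 -0.6] w 33.3 29.998517632484436
dp [-1.000e-04  3.000e-04 -1.768e-01] rot [ 0.0002 -0.0001 -0.0006]
```

```bash
python3 -m pendant '{"dp":[[0,0,-0.015],[0,0,-0.05],[0,0,-0.095],[0,0,-0.14],[0,0,-0.175],[0,0,-0.195],[0,0,-0.197]],"rotation":[[0,0,0],[0,0,0],[0,0,0],[0,0,0],[0,0,0],[0,0,0],[0,0,0]]}'; python3 go.py 484 67 200 1.43
```

```text
time: 4.55
tool_pos: [491.7, -358.5, 202.4]
tcp_rot: [3.141, -0.003, -0.447]
contact_force: [-0.2, 0.6, -3.5]
grip_width: 33.2
finger_force: 30.0
t 4.55 pos [ 491.7 -358.5  202.4] rpy [ 3.1406 -0.0033 -0.4471] F [-0.2  0.6 -3.5] w 33.2 29.99795436859131
dp [-0.1909 -0.3803  0.0014] rot [ 3.7000e-03 -1.3000e-03 -1.8771e+00]
```

```bash
python3 -m pendant '{"dp":[[-0.01,-0.015,0],[-0.03,-0.05,0],[-0.05,-0.09,0],[-0.07,-0.135,0],[-0.09,-0.18,0],[-0.11,-0.22,0],[-0.125,-0.25,0],[-0.13,-0.26,0]],"rotation":[[0,0,-0.08],[0,0,-0.22],[0,0,-0.39],[0,0,-0.56],[0,0,-0.73],[0,0,-0.9],[0,0,-1.05],[0,0,-1.15]]}'; python3 go.py 484 67 200 1.43
```

```text
time: 5.55
tool_pos: [485.4, -65.3, 199.3]
tcp_rot: [-3.139, 0.001, 0.709]
contact_force: [0.5, 0.4, -3.2]
grip_width: 33.5
finger_force: 30.0
t 5.55 pos [485.4 -65.3 199.3] rpy [-3.1392e+00  1.1000e-03  7.0900e-01] F [ 0.5  0.4 -3.2] w 33.5 29.997222125530243
dp [ 0.085  -0.1013 -0.0006] rot [-2.70e-03  2.00e-04 -7.21e-01]
```

```bash
python3 -m pendant '{"dp":[[0.012,-0.015,0],[0.033,-0.04,0],[0.053,-0.063,0],[0.07,-0.084,0],[0.082,-0.097,0],[0.085,-0.101,0],[0.085,-0.101,0],[0.085,-0.101,0]],"rotation":[[0,0,-0.1],[0,0,-0.25],[0,0,-0.42],[0,0,-0.58],[0,0,-0.69],[0,0,-0.72],[0,0,-0.72],[0,0,-0.72]]}'
python3 - <<'E'
from h import *
import pickle
c=cam("wrist");pickle.dump(c,open("w2.pkl","wb"));crop(c,0,0,1.4,"pics/w2.png",560,420);print(get_obs()["tool_pos"])
E
```

```text
time: 6.55
tool_pos: [486.0, 63.8, 200.0]
tcp_rot: [-3.141, 0.0, 1.421]
contact_force: [-0.4, -0.1, -3.0]
grip_width: 33.2
finger_force: 30.0
[486.07642498  63.72148542 200.06223695]
```

View pics/w2.png

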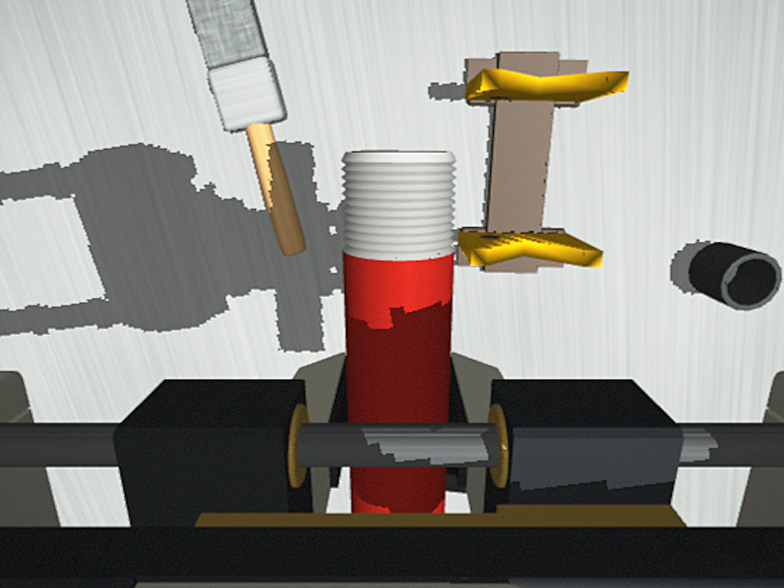

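The wrist picture shows the rests at (545,165), the socket at (735,275) and the brush at (260,130). The held pipe has its red/thread boundary at y≈256 and its end at y≈152. I'll fit the rests by silhouette in all the cameras and check the pipe's place in the grip.

```bash
cat > rests.py <<'E'
from h import *
from scipy.optimize import minimize
poly=np.array([(-40,8),(40,8),(40,70),(30,70),(0,40),(-30,70),(-40,70)],float)
def yel(c,box):
    p=c["pixels"].astype(int);m=((p[...,0]>50)&(p[...,2]<.45*p[...,0])&(p[...,1]>.45*p[...,0])).astype(np.uint8);k=np.zeros_like(m);x0,y0,x1,y1=box;k[y0:y1,x0:x1]=1
    return m*k
def render(c,v,U=4):
    x,y,yaw=v;im=np.zeros((420*U,560*U),np.uint8);Rz=R.from_euler("z",yaw).as_matrix()
    for s in(-50,50):
        F=[np.array([(s+t,a,b) for a,b in poly])@Rz.T+[x,y,0] for t in(-5,5)]
        q=[np.round((proj(c,f)+.5)*U*16-8).astype(int) for f in F]
        for a in q: cv2.fillPoly(im,[a],1,shift=4)
        for i in range(7):
            j=(i+1)%7;cv2.fillPoly(im,[np.array([q[0][i],q[0][j],q[1][j],q[1][i]])],1,shift=4)
    return cv2.resize(im.astype(np.float32),(560,420),interpolation=cv2.INTER_AREA)
def fit(cams,boxes,v0):
    ms=[yel(c,b) for c,b in zip(cams,boxes)]
    def cost(v):
        v=np.array([v[0]*5,v[1]*5,v[2]*.05])+v0;r=0
        for c,m in zip(cams,ms): q=render(c,v);r+=np.abs(q-m).sum()/np.maximum(q,m).sum()
        return r/len(cams)
    s=minimize(cost,[0,0,0],method="Nelder-Mead",options=dict(initial_simplex=[[0,0,0],[1,0,0],[0,1,0],[0,0,1]],xatol=.01,fatol=1e-4))
    return np.array([s.x[0]*5,s.x[1]*5,s.x[2]*.05])+v0,s.fun
E
python3 - <<'E'
from rests import *
import pickle
s,d=pickle.load(open("c0.pkl","rb"));w=pickle.load(open("w2.pkl","rb"))
B=[(325,35,460,200),(320,180,385,240),(195,250,265,330)];v0=np.array([581,114,1.43])
print("w",fit([w],B[:1],v0));print("s",fit([s],B[1:2],v0));print("d",fit([d],B[2:],v0));print("all",fit([w,s,d],B,v0))
g=lambda x,y,z:onz(w,(x/1.4-.15,y/1.4-.15),z)
T=w["pose"]@np.linalg.inv(w["T_tool_cam"])
for p in((398,256),(398.5,152),(343,256),(454,256)):
    P=g(*p,230.9 if 390<p[0]<400 else 213.9);print(p,P,(T[:3,:3].T@(P-T[:3,3])))
E
```

```text
w (array([579.87768073, 117.59022929,   1.40545975]), np.float64(0.06082126125693321))
s (array([580.26852742, 117.1397913 ,   1.39199183]), np.float64(0.13733667135238647))
d (array([580.59977741, 117.66150846,   1.3933836 ]), np.float64(0.10011893510818481))
all (array([579.9348292 , 117.51896526,   1.40142157]), np.float64(0.10651799291372299))
(398, 256) [493.84693726 116.4396267  230.9       ] [ 53.25316097  -0.12795022 -30.94214239]
(398.5, 152) [497.93858808 142.89236329 230.9       ] [ 8.00203069e+01 -3.47347670e-02 -3.09516319e+01]
(343, 256) [476.72377493 115.26328324 213.9       ] [ 49.53752706 -16.87614344 -13.93395141]
(454, 256) [510.18538461 110.24538523 213.9       ] [ 49.57570606  16.95959168 -13.94785729]
```

```bash
python3 go.py 579.9 117 150 1.403
```

```text
t 6.6 pos [486.1  63.7 200.1] rpy [-3.1414e+00  3.0000e-04  1.4210e+00] F [-0.2  0.3 -2.5] w 33.4 29.997238218784332
dp [0.0667 0.0848 0.05  ] rot [-0.0002  0.0003  0.018 ]
```

```bash
python3 -m pendant '{"dp":[[0.01,0.013,0],[0.03,0.04,0],[0.05,0.064,0.01],[0.062,0.08,0.03],[0.0667,0.0848,0.045],[0.0667,0.0848,0.05],[0.0667,0.0848,0.05],[0.0667,0.0848,0.05]],"rotation":[[0,0,0],[0,0,0.009],[0,0,0.018],[0,0,0.018],[0,0,0.018],[0,0,0.018],[0,0,0.018],[0,0,0.018]]}'; python3 go.py 579.9 117 56 1.403
```

```text
time: 7.6
tool_pos: [579.9, 117.5, 151.2]
tcp_rot: [3.14, -0.0, 1.404]
contact_force: [-0.6, 0.5, -3.4]
grip_width: 33.2
finger_force: 30.0
t 7.6 pos [579.9 117.5 151.2] rpy [ 3.1402e+00 -2.0000e-04  1.4044e+00] F [-0.6  0.5 -3.4] w 33.2 29.997332990169525
dp [-0.0005 -0.      0.0952] rot [ 0.0014 -0.0002  0.0014]
```

```bash
python3 -m pendant '{"dp":[[0,0,0.02],[0,0,0.045],[0,0,0.068],[0,0,0.083],[0,0,0.09],[0,0,0.094],[0,0,0.094]],"rotation":[[0,0,0],[0,0,0],[0,0,0],[0,0,0],[0,0,0],[0,0,0],[0,0,0]]}'; python3 go.py 579.9 117 50.2 1.403
```

```text
time: 8.48
tool_pos: [580.1, 117.9, 56.6]
tcp_rot: [3.141, -0.0, 1.405]
contact_force: [0.3, 0.0, -2.5]
grip_width: 33.1
finger_force: 30.0
t 8.47 pos [580.1 117.9  56.6] rpy [ 3.1409e+00 -1.0000e-04  1.4048e+00] F [ 0.3  0.  -2.5] w 33.1 29.99735802412033
dp [-0.0009 -0.0001  0.0064] rot [ 0.0007 -0.0001  0.0018]
```

```bash
python3 -m pendant '{"dp":[[0,0,0.0015],[0,0,0.003],[-0.0005,0,0.004],[-0.0005,0,0.005],[-0.0005,0,0.005],[-0.0005,0,0.005]],"rotation":[[0,0,0],[0,0,0],[0,0,0],[0,0,0],[0,0,0],[0,0,0]]}'; python3 go.py 579.9 117 50.2 1.403
```

```text
time: 9.22
tool_pos: [579.7, 117.3, 51.2]
tcp_rot: [3.142, 0.0, 1.405]
contact_force: [0.1, -1.0, -2.6]
grip_width: 33.3
finger_force: 30.0
t 9.22 pos [579.7 117.3  51.2] rpy [3.1416e+00 1.0000e-04 1.4047e+00] F [ 0.1 -1.  -2.6] w 33.3 29.99731957912445
dp [-0.0003  0.0002  0.001 ] rot [0.     0.0001 0.0017]
```

```bash
python3 -m pendant '{"dp":[[0,0,0.0005],[0,0,0.001],[0,0,0.001],[0,0,0.001]],"rotation":[[0,0,0],[0,0,0],[0,0,0],[0,0,0]]}'
```

```text
time: 9.72
tool_pos: [580.2, 117.3, 50.5]
tcp_rot: [3.14, -0.0, 1.405]
contact_force: [2.0, 0.3, -0.8]
grip_width: 33.0
finger_force: 30.0
```

```bash
python3 -m pendant '{"dp":[[0,0.0003,0.0003],[0,0.0003,0.0006],[0,0.0003,0.0006],[0,0.0003,0.0006]],"rotation":[[0,0,0],[0,0,0],[0,0,0],[0,0,0]]}'
```

```text
time: 10.22
tool_pos: [580.3, 117.3, 50.2]
tcp_rot: [3.141, -0.0, 1.405]
contact_force: [-0.1, 0.4, 5.0]
grip_width: 33.4
finger_force: 30.0
```

```bash
python3 -m pendant '{"dp":[[0,0,0],[0,0,0],[0,0,0],[0,0,0],[0,0,0]],"rotation":[[0,0,0],[0,0,0],[0,0,0],[0,0,0],[0,0,0]]}' 0.06; python3 -m pendant '{"dp":[[0,0,-0.01],[0,0,-0.04],[0,0,-0.085],[0,0,-0.12],[0,0,-0.135],[0,0,-0.135],[0,0,-0.135]],"rotation":[[0,0,0],[0,0,0],[0,0,0],[0,0,0],[0,0,0],[0,0,0],[0,0,0]]}'
python3 - <<'E'
from h import *
import pickle
c=cam("wrist");s=cam("scene");d=cam("side");pickle.dump((c,s,d),open("w3.pkl","wb"));crop(c,0,0,1.4,"pics/w3.png",560,420)
E
python3 go.py 517 -132 140 -0.28
```

```text
time: 10.85
tool_pos: [580.0, 117.3, 49.5]
tcp_rot: [-3.141, 0.0, 1.405]
contact_force: [0.0, -0.2, -0.7]
grip_width: 59.7
finger_force: 0.0
time: 11.72
tool_pos: [579.2, 117.3, 183.0]
tcp_rot: [-3.139, 0.001, 1.405]
contact_force: [-0.2, 0.3, -0.6]
grip_width: 60.0
finger_force: 0.0
t 11.88 pos [579.4 117.3 183.1] rpy [-3.1390e+00  7.0000e-04  1.4048e+00] F [-0.3  0.4  0.6] w 60.1 0.0
dp [-0.2561 -0.0203  0.0434] rot [-1.4000e-03  2.7000e-03  1.6848e+00]
```

View pics/w3.png

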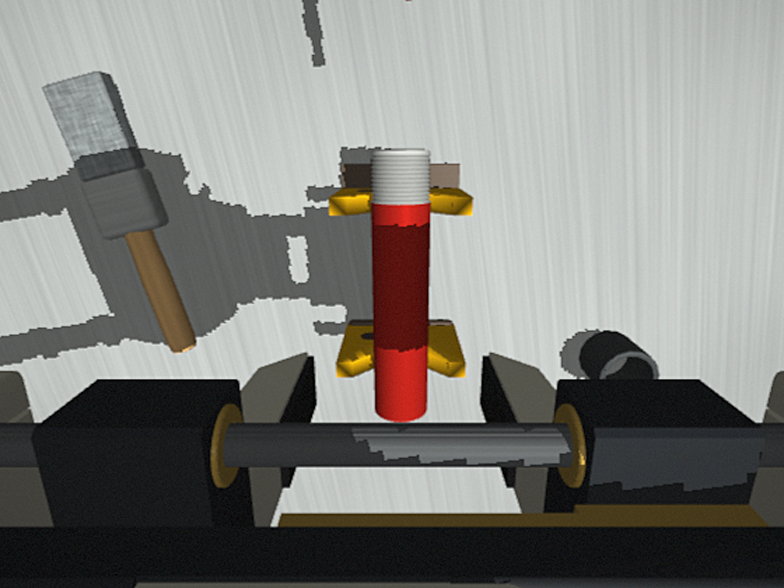

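The pipe sits in both vees, thread (400,177) towards the gauge, centred between the plates by eye. I'll check the numbers, then go to the lens.

```bash
python3 -m pendant '{"dp":[[-0.015,-0.001,0],[-0.045,-0.004,0],[-0.085,-0.007,0],[-0.125,-0.01,0],[-0.165,-0.013,0.01],[-0.205,-0.016,0.02],[-0.235,-0.018,0.03],[-0.25,-0.02,0.04]],"rotation":[[0,0,0.08],[0,0,0.23],[0,0,0.4],[0,0,0.57],[0,0,0.74],[0,0,0.91],[0,0,1.08],[0,0,1.25]]}'
python3 -m pendant '{"dp":[[0,0,0],[0,0,0],[0,0,0],[0,0,0],[0,0,0]],"rotation":[[0,0,0.16],[0,0,0.32],[0,0,0.42],[0,0,0.435],[0,0,0.435]]}' 0.05
python3 - <<'E'
from h import *
import pickle
c,s,d=pickle.load(open("w3.pkl","rb"))
g=lambda x,y,z:onz(c,(x/1.4-.15,y/1.4-.15),z)
u=np.array([np.cos(1.403),np.sin(1.403),0]);n=np.array([-u[1],u[0],0]);seat=np.array([580,117.55,0])
for p,e in(((401,204),52),((401,150),80),((401,419),-80)):
    P=g(*p,81)-seat;print(P@u-e,P@n)
c=cam("wrist");pickle.dump(c,open("w4.pkl","wb"));crop(c,0,0,1.4,"pics/w4.png",560,420)
# red scriber tip blobs
for k,b in((s,(392,158,408,172)),(d,(180,292,198,310))):
    p=k["pixels"].astype(int);m=(p[...,0]>1.8*p[...,1])&(p[...,0]>60);ys,xs=np.nonzero(m);q=(xs>=b[0])&(xs<b[2])&(ys>=b[1])&(ys<b[3]);print(sorted(zip(xs[q].tolist(),ys[q].tolist())))
E
python3 go.py 517 -132 140 -0.28
```

```text
time: 12.88
tool_pos: [518.3, -127.4, 143.5]
tcp_rot: [-3.141, 0.001, 0.147]
contact_force: [-0.2, -0.3, -0.1]
grip_width: 60.0
finger_force: 0.0
time: 13.5
tool_pos: [518.8, -125.9, 144.2]
tcp_rot: [-3.142, 0.001, -0.279]
contact_force: [0.3, 0.0, -0.8]
grip_width: 49.9
finger_force: 0.0
0.11276249371524472 -0.4494183001959083
-0.37462404756925594 -0.3156721842090169
2.003451106073655 -1.0819141944130375
[(400, 163), (401, 163), (401, 164), (401, 165), (402, 163), (402, 164)]
[(187, 303), (188, 302), (188, 303), (188, 304), (189, 301), (189, 302), (189, 303), (189, 304), (190, 299), (190, 300), (190, 301), (190, 302), (190, 303), (190, 304), (191, 298), (191, 299), (191, 300), (191, 301), (191, 302), (192, 298), (192, 299), (192, 300), (192, 301)]
t 13.55 pos [ 518.9 -125.9  144.3] rpy [ 3.1416e+00  4.0000e-04 -2.7870e-01] F [ 0.3 -0.3  0.1] w 50.0 0.0
dp [-0.0002  0.0064  0.0043] rot [0.     0.0004 0.0013]
```

View pics/w4.png

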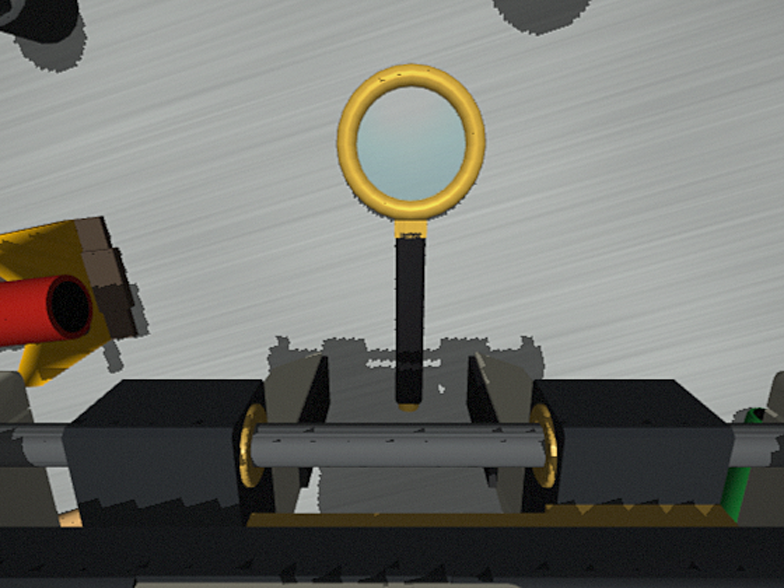

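The lens lies ahead of the tool: rim centre at (411,142), handle from (410,238) to (408,408).

```bash
python3 - <<'E'
from h import *
import pickle
c=pickle.load(open("w4.pkl","rb"))
p=c["pixels"].astype(int);m=((p[...,0]>80)&(p[...,2]<.62*p[...,0])).astype(np.uint8);m[:40]=0;m[158:]=0;m[:,:230]=0;m[:,360:]=0
e=cv2.fitEllipse(cv2.convexHull(max(cv2.findContours(m,0,1)[0],key=len)));print(e)
G=onz(c,e[0],7)
g=lambda x,y,z:onz(c,(x/1.4-.15,y/1.4-.15),z)
a=g(410.5,238,20);b=g(408.5,402,20);b2=g(408.5,410,17);print(G,a,b,b2,np.linalg.norm(a-b),np.linalg.norm((G-a)[:2]),np.linalg.norm((G-b2)[:2]))
u=(G-b2)[:2];u/=np.linalg.norm(u);print("yaw",np.arctan2(u[1],u[0]),np.arctan2(*(a-b)[1::-1]),"handle",G[:2]-78*u)
E
```

```text
((293.1817932128906, 101.11766815185547), (105.5527114868164, 112.12830352783203), 2.8801543712615967)
[ 597.27737655 -155.26634249    7.        ] [ 545.10557567 -140.4205076    20.        ] [ 440.62388888 -110.1797824    20.        ] [ 433.1873062  -108.17784359   17.        ] 108.77005256869678 54.24293152987273 170.71285223131974
yaw -0.27945780377308366 -0.28173677574281075 handle [ 522.30337594 -133.75124936]
```

```bash
python3 go.py 522.3 -133.7 2.5 -0.281; python3 -m pendant '{"dp":[[0.002,0.003,0.02],[0.004,0.006,0.05],[0.0055,0.0085,0.08],[0.0055,0.0085,0.11],[0.0055,0.0085,0.125],[0.0055,0.0085,0.13],[0.0055,0.0085,0.13]],"rotation":[[0,0,0],[0,0,0.002],[0,0,0.002],[0,0,0.002],[0,0,0.002],[0,0,0.002],[0,0,0.002]]}';python3 go.py 522.3 -133.7 2.5 -0.281
```

```text
t 13.55 pos [ 518.9 -125.9  144.3] rpy [ 3.1416e+00  4.0000e-04 -2.7870e-01] F [ 0.3 -0.3  0.1] w 50.0 0.0
dp [0.0055 0.0066 0.1418] rot [0.     0.0004 0.0023]
time: 14.42
tool_pos: [522.3, -135.7, 15.1]
tcp_rot: [3.141, -0.001, -0.282]
contact_force: [-0.1, 0.3, 0.3]
grip_width: 49.7
finger_force: 0.0
t 14.43 pos [ 522.3 -135.7   15.1] rpy [ 3.1414e+00 -8.0000e-04 -2.8190e-01] F [-0.1  0.3  0.3] w 49.7 0.0
dp [-0.0006 -0.0019  0.0126] rot [ 0.0002 -0.0008 -0.0009]
```

```bash
python3 -m pendant '{"dp":[[-0.0005,-0.002,0.005],[-0.0005,-0.002,0.01],[-0.0005,-0.002,0.0125],[-0.0005,-0.002,0.0125]],"rotation":[[0,0,0],[0,0,0],[0,0,0],[0,0,0]]}'; python3 -m pendant '{"dp":[[0,0,0],[0,0,0],[0,0,0],[0,0,0],[0,0,0],[0,0,0]],"rotation":[[0,0,0],[0,0,0],[0,0,0],[0,0,0],[0,0,0],[0,0,0]]}' 0.005
```

```text
time: 14.92
tool_pos: [521.9, -133.6, 1.9]
tcp_rot: [3.142, 0.0, -0.282]
contact_force: [0.8, -0.2, -1.1]
grip_width: 50.3
finger_force: 0.0
time: 15.68
tool_pos: [522.0, -133.6, 2.2]
tcp_rot: [3.141, -0.0, -0.282]
contact_force: [0.2, -0.5, 1.1]
grip_width: 17.5
finger_force: 30.0
```

```bash
python3 -m pendant '{"dp":[[0,0,-0.005],[0,0,-0.02],[0,0,-0.05],[0,0,-0.09],[0,0,-0.13],[0,0,-0.165],[0,0,-0.183],[0,0,-0.188]],"rotation":[[0,0,0],[0,0,0],[0,0,0],[0,0,0],[0,0,0],[0,0,0],[0,0,0],[0,0,0]]}';python3 go.py 516.3 160.4 190 0.3
```

```text
time: 16.68
tool_pos: [522.5, -133.7, 192.2]
tcp_rot: [3.141, -0.003, -0.282]
contact_force: [0.6, 0.9, -0.9]
grip_width: 17.6
finger_force: 30.0
t 16.68 pos [ 522.5 -133.7  192.2] rpy [ 3.1412 -0.0034 -0.2822] F [ 0.6  0.9 -0.9] w 17.6 29.994411170482635
dp [-0.0878 -0.2808  0.0018] rot [ 0.0014 -0.0031 -0.5822]
```

```bash
python3 -m pendant '{"dp":[[-0.003,-0.01,0],[-0.01,-0.033,0],[-0.021,-0.067,0],[-0.033,-0.105,0],[-0.046,-0.145,0],[-0.058,-0.183,0],[-0.068,-0.216,0],[-0.076,-0.242,0]],"rotation":[[0,0,-0.02],[0,0,-0.07],[0,0,-0.14],[0,0,-0.22],[0,0,-0.3],[0,0,-0.38],[0,0,-0.45],[0,0,-0.5]]}'
python3 -m pendant '{"dp":[[-0.006,-0.018,0],[-0.01,-0.031,0],[-0.012,-0.038,0],[-0.012,-0.039,0],[-0.012,-0.039,0]],"rotation":[[0,0,-0.05],[0,0,-0.075],[0,0,-0.082],[0,0,-0.082],[0,0,-0.082]]}';python3 go.py 516.3 160.4 190 0.3
python3 - <<'E'
from h import *
import pickle
c=cam("wrist");s=cam("scene");d=cam("side");pickle.dump((c,s,d),open("w5.pkl","wb"));
a=cv2.resize(c["pixels"][:,:,::-1],(560,420));b=cv2.resize(s["pixels"][130:235,330:430,::-1],None,fx=2.4,fy=2.4,interpolation=cv2.INTER_CUBIC)
cv2.imwrite("pics/w5.png",np.hstack([a,np.vstack([b,np.zeros((420-b.shape[0],b.shape[1],3),np.uint8)])]))
E
```

```text
time: 17.68
tool_pos: [515.2, 122.1, 188.9]
tcp_rot: [-3.141, 0.003, 0.222]
contact_force: [0.2, -0.1, -0.6]
grip_width: 17.3
finger_force: 30.0
time: 18.3
tool_pos: [496.5, 155.0, 190.2]
tcp_rot: [3.141, -0.0, 0.299]
contact_force: [0.7, -0.9, -1.8]
grip_width: 17.7
finger_force: 30.0
t 18.3 pos [496.5 155.  190.2] rpy [ 3.1413e+00 -2.0000e-04  2.9900e-01] F [ 0.7 -0.9 -1.8] w 17.7 29.994352161884308
dp [0.0205 0.0007 0.0002] rot [ 0.0003 -0.0002 -0.001 ]
```

View pics/w5.png

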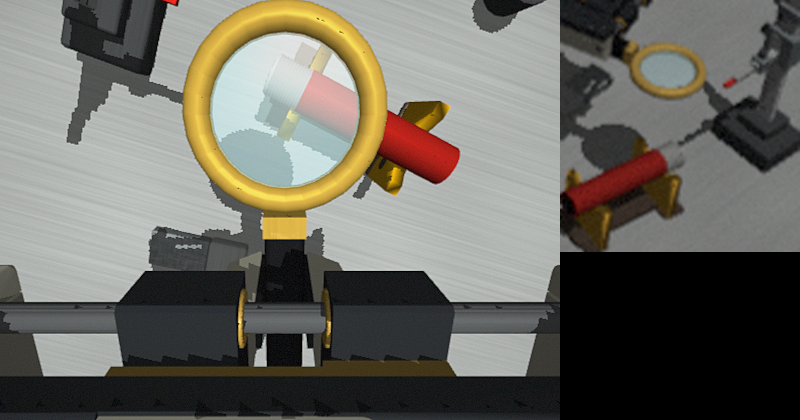

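The wrist view shows the glass over the thread but about 20 mm short, with the scriber's red point at the top edge (175,2). The scene inset shows the lens clear of the gauge. I'll move the rest of the way at this height and measure.

```bash
python3 -m pendant '{"dp":[[0.005,0.0002,0],[0.013,0.0005,0],[0.019,0.0007,0],[0.0205,0.0007,0],[0.0205,0.0007,0]],"rotation":[[0,0,0],[0,0,0],[0,0,0],[0,0,0],[0,0,0]]}'
cat > lens.py <<'E'
from h import *
from scipy.optimize import least_squares
from scipy.spatial import cKDTree
t=np.linspace(0,2*np.pi,721)[:-1]
def gold(c,guess):
    p=c["pixels"].astype(int);m=((p[...,0]>60)&(p[...,2]<.62*p[...,0])&(p[...,1]>.5*p[...,0])).astype(np.uint8)
    q=proj(c,guess+60*np.array([[np.cos(a),np.sin(a),0] for a in t]));k=np.zeros_like(m);cv2.fillPoly(k,[q.round().astype(int)],1);m*=k
    n,l,st,_=cv2.connectedComponentsWithStats(m);m=(l==1+st[1:,4].argmax()).astype(np.uint8)
    h=max(cv2.findContours(m,0,1)[0],key=len)[:,0].astype(float)
    return h[(h[:,0]>1)&(h[:,1]>1)]
def fitlens(cams,guess):
    pts=[gold(c,guess) for c in cams]
    def res(v,sep=False):
        C=v[:3];a=R.from_rotvec([v[3],v[4],0]).as_matrix();P=C+37*np.stack([np.cos(t),np.sin(t),0*t],1)@a.T;r=[]
        for c,h in zip(cams,pts):
            q=proj(c,P);g=np.roll(q,-1,0)-np.roll(q,1,0);n=np.stack([g[:,1],-g[:,0]],1);n/=np.linalg.norm(n,axis=1)[:,None]
            if ((q-q.mean(0))*n).sum()<0:n=-n
            dep=np.linalg.norm(c["pose"][:3,3]-C);px=c["f"]/dep;q=q+n*(v[5]*px)
            k=cKDTree(q).query(h)[1];r.append(((h-q[k])*n[k]).sum(1)+0.5)  # contour runs through the outermost pixel centres
        return r
    def tot(v): return np.concatenate([x/np.sqrt(len(x)) for x in res(v)])
    s=least_squares(tot,[*guess,0,0,5.5],x_scale=[1,1,1,.02,.02,1],loss="soft_l1",f_scale=.05)
    return s.x,[np.sqrt(np.median(x**2)) for x in res(s.x)]
E
python3 - <<'E'
from lens import *
import pickle
c=cam("wrist");s=cam("scene");d=cam("side");pickle.dump((c,s,d),open("w6.pkl","wb"));o=get_obs();print(o["time"],o["tool_pos"],o["tcp_rot"])
A=R.from_euler("xyz",o["tcp_rot"]);G=o["tool_pos"]+A.apply([78,0,-4.8]);print("expect",G)
for k in([c,s,d],[s,d],[c]):
    v,r=fitlens(k,G);print(v.round(3),np.round(r,2))
for k,(x0,y0,x1,y1) in((s,(395,159,410,171)),(d,(184,294,198,308))):
    p=k["pixels"].astype(int);print(x0,y0);print((p[...,0]-p[...,1])[y0:y1,x0:x1])
p=c["pixels"].astype(int);m=((p[...,0]>1.8*p[...,1])&(p[...,0]>60)).astype(np.uint8);m[100:]=0;m[:,300:]=0
ct=max(cv2.findContours(m,0,1)[0],key=len);print(ct[:,0].min(0),ct[:,0].max(0),cv2.boxPoints(cv2.minAreaRect(ct)))
E
```

```text
time: 19.08
tool_pos: [516.0, 160.9, 189.9]
tcp_rot: [3.142, 0.0, 0.3]
contact_force: [-0.4, 1.1, -1.5]
grip_width: 17.7
finger_force: 30.0
19.225 [515.85880911 160.90322056 190.05707929] [3.14153841e+00 2.38101424e-04 2.99848325e-01]
expect [590.37956347 183.94307984 194.83850723]
[5.90220e+02 1.83563e+02 1.97181e+02 8.80000e-02 2.70000e-02 6.45900e+00] [0.59 0.81 2.24]
[5.89271e+02 1.84407e+02 1.95758e+02 2.80000e-02 2.60000e-02 5.48700e+00] [0.33 1.42]
[ 5.88852e+02  1.83900e+02  3.24411e+02 -6.50000e-02  2.20000e-01
 -3.05250e+01] [0.64]
395 159
[[ 27  21   2   0  -1  -1   2  -1   0  -1   1  -1   1   0  -2]
 [ 25  27  11   0   0  -1   0  -1   0   0   0  -1   1  -1  -2]
 [ 27  26  17   0  -1   0   0  -1   1  -1   0  -1  -1   0  -2]
 [ 24  29  21   1   0  13  27  25   2  -2   0  -1  -1   1  -2]
 [ 27  27  20   9  30  66  85  84  25  -2   0   0  -3  -2   0]
 [ 27  30  24  37  92 126 109  65  25   0   0  -2   1   1  -1]
 [ 28  27  29  82 108 101  58  17  -2   0   1  -1  -1   0  -1]
 [ 29  23  13  18  36  23  15   0  -1  -1   2   3   0   0  -1]
 [ 28  17   0   3   6  -1  -1  -1   1   
[... 468 characters left out ...]
-7  -9 -16  -3  87 139 111  30 -16  -9  -8  -9]
 [ -8  -8  -9 -12 -23  41 169 218 197  65  -8 -10  -6  -9]
 [ -8  -8 -10 -17  -9  95 202 208 176   1 -14 -10  -9  -7]
 [ -8  -8 -12 -27  53 178 206 194  95 -14 -14  -9  -8  -7]
 [ -7 -10 -20  12 129 211 199 142   1 -15 -10  -7  -8  -7]
 [ -7 -10   5 105 206 213 182  41 -15 -12  -8  -7  -7  -8]
 [ -8 -11  -9  43 138 179 123  -4 -13  -9  -7  -8  -7  -8]
 [ -7  -7 -13 -11   9  41  34  -8 -10  -7  -8  -8  -7  -8]
 [ -7  -7  -9 -11 -16 -10  -6 -10  -8  -7  -7  -8  -7  -9]
 [ -7  -6  -8  -8  -8  -6  -9 -10  -9  -8  -7  -8  -7  -8]]
[147  26] [182  49] [[145.39175   37.381447]
 [150.34021   24.515469]
 [184.58249   37.68557 ]
 [179.63403   50.551548]]
```

```bash
python3 - <<'E'
from lens import *
import pickle
c,s,d=pickle.load(open("w6.pkl","rb"))
S=(s,(397.8,165.1));D=(d,(191.4,297.9));W=(c,(182.6,44.3))
for n,o in(("sd",[S,D]),("sw",[S,W]),("dw",[D,W]),("all",[S,D,W])):print(n,*[np.round(x,2) for x in tri(o)])
# gauge uprights from side/scene: direction check
x=tri([S,D,W])[0];u=np.array([np.cos(1.403),np.sin(1.403)]);th=np.array([580,117.55])+67*u;print("thread",th,"dist",np.linalg.norm(x[:2]-th))
# lens gold in side: contour extents
for k in(s,d,c):
    h=gold(k,np.array([590.4,183.9,194.8]));print(len(h),h.min(0),h.max(0),proj(k,np.array([590.4,183.9,194.8])),cv2.fitEllipse(cv2.convexHull(h.astype(np.float32))))
E
```

```text
sd [606.14 244.03 157.79] 1.44
sw [605.7  242.61 158.58] 0.15
dw [606.63 243.54 156.51] 1.32
all [606.05 243.57 157.56] 1.75
thread [591.18967223 183.60899814] dist 61.77611475972767
87 [363. 150.] [397. 173.] [381.29716831 162.20810074] ((379.72259521484375, 160.7939453125), (23.109516143798828, 36.32478713989258), 109.14007568359375)
178 [188. 246.] [227. 281.] [209.9452779  262.69844382] ((210.28512573242188, 263.48065185546875), (35.97618103027344, 46.40545654296875), 85.76490783691406)
602 [183.   2.] [386. 239.] [285.71862167 112.01834487] ((283.8356018066406, 114.497802734375), (200.00033569335938, 243.98121643066406), 2.0002079010009766)
```

```bash
cat > tilt.py <<'E'
from lens import *
def toolfit(c,z0,pitch=None,tube=None):
    # c: wrist picture; work in the tool frame; lens centre = pivot + Ry(pitch); z0 = TCP height above lens underside
    k=dict(c);k["pose"]=c["T_tool_cam"]
    G=np.array([78,0,z0-7.]);Wd=(c["pose"]@np.linalg.inv(c["T_tool_cam"]))
    h=gold(c,Wd[:3,:3]@G+Wd[:3,3]);q=proj(k,G);v=h-q;a=np.arctan2(v[:,1],v[:,0]);h=h[np.abs(a-np.pi/2)>.6]
    def res(p):
        dx,yw,th,tb,ro=p;th=th if pitch is None else pitch;tb=tb if tube is None else tube
        M=R.from_euler("zyx",[yw,th,ro if pitch is None else 0]).as_matrix();P0=np.array([0,0,z0-10.])
        P=(np.array([78+dx,0,3.])+37*np.stack([np.cos(t),np.sin(t),0*t],1))@M.T+P0
        q=proj(k,P);g=np.roll(q,-1,0)-np.roll(q,1,0);n=np.stack([g[:,1],-g[:,0]],1);n/=np.linalg.norm(n,axis=1)[:,None]
        if ((q-q.mean(0))*n).sum()<0:n=-n
        q=q+n*tb*k["f"]/np.linalg.norm(k["pose"][:3,3]-P.mean(0));j=cKDTree(q).query(h)[1]
        return ((h-q[j])*n[j]).sum(1)+.5
    s=least_squares(res,[0,0,0,5.5,0],x_scale=[1,.02,.02,1,.02],loss="soft_l1",f_scale=.5);return s.x,np.sqrt(np.median(s.fun**2))
E
python3 - <<'E'
from tilt import *
import pickle
w4=pickle.load(open("w4.pkl","rb"));c,s,d=pickle.load(open("w6.pkl","rb"))
Wd=w4["pose"]@np.linalg.inv(w4["T_tool_cam"]);print(Wd[:3,3])
import tilt
# bench picture: tool was 144.2 up and offset sideways: shift the tool frame to the grip axis
k=dict(w4);T=np.eye(4);T[:3,3]=Wd[:3,:3].T@(np.array([522.,-133.6,144.2])-Wd[:3,3]);k["T_tool_cam"]=np.linalg.inv(T)@w4["T_tool_cam"]
a,r=toolfit(k,144.2,pitch=0.);print("bench",a.round(3),r)
b,r=toolfit(c,2.2,tube=a[3]);print("held",b.round(4),r)
b,r=toolfit(c,2.2,pitch=0.,tube=a[3]);print("held level",b.round(4),r)
E
```

```text
[ 518.83949431 -125.85097216  144.22297645]
bench [-7.230e-01  2.000e-03  0.000e+00  6.788e+00  0.000e+00] 0.24655613380252595
held [-0.3609 -0.0235  0.0206  5.5849 -0.1297] 0.2498255652941134
held level [ 0.0865 -0.0064  0.      5.5     0.    ] 0.347937043383273
```

```bash
python3 -m pendant '{"dp":[[0.0005,0.0005,0.004],[0.0007,0.0005,0.013],[0.0007,0.0005,0.024],[0.0007,0.0005,0.033],[0.0007,0.0005,0.0365],[0.0007,0.0005,0.0372],[0.0007,0.0005,0.0372],[0.0007,0.0005,0.0372]],"rotation":[[0,0,0],[0,0,0],[0,0,0],[0,0,0],[0,0,0],[0,0,0],[0,0,0],[0,0,0]]}'
python3 - <<'E'
from tilt import *
import pickle, rests
c=cam("wrist");s=cam("scene");d=cam("side");pickle.dump((c,s,d),open("w7.pkl","wb"));o=get_obs();print(o["time"],o["tool_pos"],o["tcp_rot"])
A=R.from_euler("xyz",o["tcp_rot"]);G=o["tool_pos"]+A.apply([78,0,-4.8]);print("expect",G)
b,r=toolfit(c,2.2);print("wrist free",b.round(4),r)
import lens
g0=lens.gold
hx=np.array([np.cos(.3),np.sin(.3),0])
def gold2(k,g):
    h=g0(k,g);v=proj(k,np.array([580,117.55,35.]));
    m=cv2.dilate((rests.render(k,[580,117.55,1.403])>0).astype(np.uint8),np.ones((7,7)))
    h=h[m[h[:,1].astype(int),h[:,0].astype(int)]==0]
    q=proj(k,g);w=proj(k,g-45*hx)-q;a=(h-q)@w/np.linalg.norm(h-q,axis=1)/np.linalg.norm(w);return h[a<.85]
lens.gold=gold2
for n,k in(("csd",[c,s,d]),("sd",[s,d]),("s",[s]),("d",[d])):
    v,r=lens.fitlens(k,G);print(n,v.round(3),np.round(r,2))
# fixed level tilt, all: centre offset in fixed cameras from the kinematic guess
a=cv2.resize(s["pixels"][130:230,340:450,::-1],None,fx=4,fy=4,interpolation=cv2.INTER_CUBIC);e=cv2.resize(d["pixels"][230:330,150:240,::-1],None,fx=4,fy=4,interpolation=cv2.INTER_CUBIC)
cv2.imwrite("pics/w7.png",np.hstack([a,e]))
E
```

```text
time: 20.23
tool_pos: [517.0, 160.7, 153.2]
tcp_rot: [3.141, -0.001, 0.3]
contact_force: [0.2, 0.0, -0.8]
grip_width: 17.5
finger_force: 30.0
20.375 [516.96481882 160.66606965 153.09806405] [ 3.14143987e+00 -4.16071299e-04  2.99795574e-01]
expect [591.48364445 183.7015211  157.93051714]
wrist free [-0.0451 -0.0311 -0.0077  7.5929 -0.1549] 0.23038922986881383
csd [5.91493e+02 1.83767e+02 1.60210e+02 4.10000e-02 2.40000e-02 6.33300e+00] [0.31 0.36 1.56]
sd [5.91851e+02 1.84974e+02 1.59140e+02 5.90000e-02 1.70000e-02 4.81800e+00] [0.23 1.62]
s [ 1.47206e+02  8.28888e+02 -5.88994e+02 -2.71000e-01 -2.16000e-01
  4.16350e+01] [0.2]
d [ 5.34286e+02  2.90249e+02  3.04000e+02 -2.27000e-01 -1.46000e-01
 -8.80600e+00] [1.55]
```

View pics/w7.png

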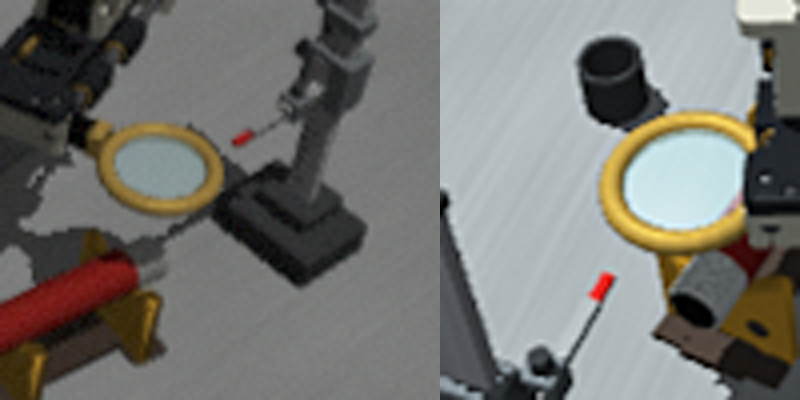

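The lens floats level, clear of the pipe, rests and gauge. In the side picture the gripper hides the rim's right part (from about (745,130)), so I'll leave that part out and refit.

```bash
cat > rel.py <<'E'
from tilt import *
import pickle, rests, lens
g0=lens.gold;hx=np.array([np.cos(.3),np.sin(.3),0])
def gold2(k,g):
    h=g0(k,g);m=cv2.dilate((rests.render(k,[580,117.55,1.403])>0).astype(np.uint8),np.ones((7,7)))
    h=h[m[h[:,1].astype(int),h[:,0].astype(int)]==0]
    if abs(k["vfov"]-56.07)<.1: h=h[(h[:,0]<222)]
    q=proj(k,g);w=proj(k,g-45*hx)-q;a=(h-q)@w/np.linalg.norm(h-q,axis=1)/np.linalg.norm(w);return h[a<.8]
lens.gold=gold2
def level(cams,guess,tube):  # centre only, level, per-camera tube given
    pts=[gold2(c,guess) for c in cams]
    def res(v,sep=False):
        P=v[:3]+37*np.stack([np.cos(t),np.sin(t),0*t],1);r=[]
        for i,(c,h) in enumerate(zip(cams,pts)):
            q=proj(c,P);g=np.roll(q,-1,0)-np.roll(q,1,0);n=np.stack([g[:,1],-g[:,0]],1);n/=np.linalg.norm(n,axis=1)[:,None]
            if ((q-q.mean(0))*n).sum()<0:n=-n
            q=q+n*tube*c["f"]/np.linalg.norm(c["pose"][:3,3]-v[:3]);j=cKDTree(q).query(h)[1];r.append((((h-q[j])*n[j]).sum(1)+.5)/np.sqrt(len(h)))
        return r
    s=least_squares(lambda v:np.concatenate(res(v)),guess,loss="soft_l1",f_scale=.05);return s.x,[np.sqrt((x**2).sum()) for x in res(s.x)]
E
python3 - <<'E'
from rel import *
c,s,d=pickle.load(open("w7.pkl","rb"));G=np.array([591.5,183.7,157.9])
for n,k in(("csd",[c,s,d]),("sd",[s,d]),("cs",[c,s])):
    v,r=lens.fitlens(k,G);print(n,v.round(3),np.round(r,2))
    for tb in(5.5,6.2): print("  level",tb,*[np.round(x,2) for x in level(k,G,tb)])
# scriber tip and thread again in these pictures
p=c["pixels"].astype(int);m=((p[...,0]>1.8*p[...,1])&(p[...,0]>60)).astype(np.uint8);m[140:]=0;m[:,200:]=0
ct=max(cv2.findContours(m,0,1)[0],key=len);b=cv2.boxPoints(cv2.minAreaRect(ct));b=b[np.argsort(b[:,0])];e=b[2:].mean(0);u=e-b[:2].mean(0);e=e+.5*u/np.linalg.norm(u);print(e)
S=(s,(397.8,165.1));D=(d,(191.4,297.9));W=(c,e)
for n,o in(("sd",[S,D]),("sw",[S,W]),("dw",[D,W]),("all",[S,D,W])):print(n,*[np.round(x,2) for x in tri(o)])
E
```

```text
csd [5.91640e+02 1.83688e+02 1.60676e+02 4.90000e-02 4.10000e-02 6.20500e+00] [0.3  0.36 1.1 ]
  level 5.5 [591.32 184.15 162.58] [0.5  0.77 2.94]
  level 6.2 [591.32 184.15 160.42] [0.46 0.34 2.94]
sd [5.93395e+02 1.84190e+02 1.60754e+02 7.70000e-02 6.80000e-02 3.79100e+00] [0.26 1.6 ]
  level 5.5 [591.04 184.9  158.84] [0.4  2.59]
  level 6.2 [590.34 184.85 158.56] [0.35 2.71]
cs [ 5.91216e+02  1.84314e+02  1.59418e+02 -2.00000e-02 -1.10000e-02
  6.58700e+00] [0.33 0.18]
  level 5.5 [591.3  184.11 162.8 ] [0.44 0.81]
  level 6.2 [591.32 184.13 160.59] [0.43 0.36]
[155.2901    30.983782]
sd [606.14 244.03 157.79] 1.44
sw [605.69 242.7  158.52] 0.11
dw [606.61 243.69 156.65] 1.24
all [606.05 243.65 157.54] 1.69
```

```bash
python3 - <<'E'
from tilt import *
import pickle
c,s,d=pickle.load(open("w7.pkl","rb"))
def ext(k,C,tb):
    P=C+37*np.stack([np.cos(t),np.sin(t),0*t],1);q=proj(k,P);px=tb*k["f"]/np.linalg.norm(k["pose"][:3,3]-C)
    return np.array([q[:,0].min()-px,q[:,0].max()+px,q[:,1].min()-px,q[:,1].max()+px]).round(2)
G=np.array([591.5,183.7,157.9])
for n,k in(("s",s),("d",d)):
    for dz in(0,3):print(n,dz,ext(k,G+[0,0,dz],6.2))
# observed extents, half-level crossings of goldness
def prof(a): return np.round(a).astype(int).tolist()
for n,k in(("s",s),("d",d)):
    p=k["pixels"].astype(int);g=p[...,0]-p[...,2];q=proj(k,G).round().astype(int);print(n,proj(k,G))
    e=ext(k,G,6.2).round().astype(int)
    print("left",e[0]-4,prof(g[q[1]-1:q[1]+2,e[0]-4:e[0]+8].mean(0)));print("right",e[1]-8,prof(g[q[1]-1:q[1]+2,e[1]-8:e[1]+5].mean(0)))
    print("top",e[2]-4,prof(g[e[2]-4:e[2]+8,q[0]-2:q[0]+3].mean(1)));print("bot",e[3]-8,prof(g[e[3]-8:e[3]+5,q[0]-2:q[0]+3].mean(1)))
E
```

```text
s 0 [363.87 395.33 160.68 184.03]
s 3 [364.   395.52 159.9  183.26]
d 0 [189.41 233.47 257.38 293.22]
d 3 [189.18 233.36 256.4  292.26]
s [379.56737359 172.18345998]
left 360 [0, 0, 0, 3, 30, 71, 82, 85, 54, -6, -16, -16]
right 387 [-17, -17, -16, -12, 15, 67, 83, 86, 68, 0, 1, -1, 0]
top 157 [0, 0, 0, 23, 86, 96, 62, 11, -11, -16, -16, -16]
bot 176 [-15, -16, -14, 18, 96, 99, 79, 43, 7, 0, 1, 0, 0]
d [211.52250032 274.77650802]
left 185 [-11, -11, -13, -18, 7, 101, 145, 136, 125, 107, 45, -34]
right 225 [-30, -9, -8, -10, -8, -8, -9, -8, -9, -9, -9, -8, -8]
top 253 [-10, -11, -13, -20, 17, 114, 150, 134, 112, 11, -21, -34]
bot 285 [-30, -38, 54, 151, 142, 128, 103, 67, 46, 73, 72, 31, 8]
```

```bash
python3 - <<'E'
from h import *
import pickle
c,s,d=pickle.load(open("w7.pkl","rb"))
G=np.array([591.5,183.7,157.9])
for a,b in(((.1,-.67),(-.05,-.1)),((.1,-.67),(-.05,-.35))):print(*[x.round(2) for x in tri([(s,proj(s,G)+a),(d,proj(d,G)+b)])])
# sensitivity of tip to a half-pixel reading error
for a in((0,.3),(.3,0)):print("tip",tri([(s,(397.8+a[0],165.1+a[1])),(d,(191.4,297.9))])[0],tri([(s,(397.8,165.1)),(d,(191.4+a[0],297.9+a[1]))])[0])
# pipe seat check in the same cameras: top of the red/thread boundary
P=np.array([580,117.55,64])+52*np.array([np.cos(1.403),np.sin(1.403),0]);print(proj(s,P),proj(d,P))
E
```

```text
[590.94 184.56 159.48] 0.18
[591.09 184.25 159.81] 0.1
tip [606.49182423 243.66428198 157.13390732] [605.97127456 244.3918881  157.42373231]
tip [606.42263333 244.31952491 157.91425353] [605.86453758 243.96147798 157.69305852]
[370.6266283  197.12119849] [220.03276849 297.41097099]
```

```bash
python3 - <<'E'
from h import *
import pickle
c,s,d=pickle.load(open("w7.pkl","rb"))
def cen(k,b):
    x0,y0,x1,y1=b;p=k["pixels"].astype(float)[y0:y1,x0:x1];w=np.clip(p[...,0]-p[...,1]-8,0,None);w[w<12]=0;ys,xs=np.mgrid[y0:y1,x0:x1]
    return np.array([(w*xs).sum(),(w*ys).sum()])/w.sum(),w.sum()/w.max()
S=cen(s,(396,158,410,172));D=cen(d,(182,292,200,310))
e=(155.3,31.0);p=c["pixels"].astype(int);m=(p[...,0]>1.8*p[...,1])&(p[...,0]>60);m[100:]=0;m[:,175:]=0;ys,xs=np.nonzero(m);W=(np.array([xs.mean(),ys.mean()]),len(xs),ys.min(),xs.min())
print(S,D,W)
o=[(s,S[0]),(d,D[0]),(c,W[0])]
for n,i in(("sd",[0,1]),("sw",[0,2]),("dw",[1,2]),("all",[0,1,2])):print(n,*[x.round(2) for x in tri([o[j] for j in i])])
c2,s2,d2=pickle.load(open("w6.pkl","rb"))
print("w6",cen(d2,(182,292,200,310)),[x.round(2) for x in tri([(s,S[0]),(d2,cen(d2,(182,292,200,310))[0])])])
E
```

```text
(array([400.20189573, 164.08909953]), np.float64(8.865546218487395)) (array([189.9885823 , 301.16864891]), np.float64(20.01904761904762)) (array([133.25672043,  22.77688172]), 744, np.int64(7), np.int64(112))
sd [606.7  251.86 157.51] 0.14
sw [606.21 252.54 156.63] 0.26
dw [606.23 251.95 157.82] 0.35
all [606.44 251.97 157.49] 0.55
w6 (array([189.98542762, 301.1667463 ]), np.float64(19.933333333333334)) [array([606.71, 251.86, 157.52]), np.float64(0.14)]
```

```bash
python3 - <<'E'
from rel import *
import rel
def run(cams,G,yaw,tubes=(5.5,6.,6.5),filt=None):
    u=np.array([np.cos(yaw),np.sin(yaw),0])
    def gg(k,g):
        h=g0(k,g)
        if filt is not None and abs(k["vfov"]-56.07)<.1: h=h[filt(h)]
        q=proj(k,g);w=proj(k,g-45*u)-q;a=(h-q)@w/np.linalg.norm(h-q,axis=1)/np.linalg.norm(w);return h[a<.8]
    rel.gold2=gg;lens.gold=gg
    for tb in tubes:
        v,r=level(cams,G,tb);print("  level",tb,v.round(2),np.round(r,2))
    v,r=lens.fitlens(cams,G);print("  tilt",v.round(3),np.round(r,2))
s,d=pickle.load(open("c0.pkl","rb"));print("bench");run([s,d],np.array([597,-155.3,7.]),-.281)
c,s,d=pickle.load(open("w7.pkl","rb"));print("held");run([s,d],np.array([591.5,183.7,157.9]),.3,filt=lambda h:(h[:,0]<222)&((h[:,1]<289)|(h[:,0]<204)))
c,s,d=pickle.load(open("w6.pkl","rb"));print("held hi");run([s,d],np.array([590.4,183.9,194.8]),.3,filt=lambda h:(h[:,0]<218)&(h[:,1]<276))
E
```

```text
bench
  level 5.5 [ 595.84 -154.78    7.63] [0.35 0.32]
  level 6.0 [ 595.47 -154.73    7.58] [0.31 0.3 ]
  level 6.5 [ 595.05 -154.7     7.53] [0.36 0.36]
  tilt [ 5.95522e+02 -1.54747e+02  7.55400e+00 -1.00000e-03 -4.00000e-03
  5.93200e+00] [0.27 0.23]
held
  level 5.5 [591.24 184.34 159.34] [0.41 2.85]
  level 6.0 [590.7  184.35 159.08] [0.36 2.98]
  level 6.5 [590.12 184.36 158.87] [0.38 3.11]
  tilt [5.94000e+02 1.83722e+02 1.61424e+02 1.00000e-01 7.70000e-02 3.29500e+00] [0.3  1.55]
held hi
  level 5.5 [589.84 184.26 195.79] [0.35 2.84]
  level 6.0 [589.25 184.36 195.44] [0.33 2.94]
  level 6.5 [588.64 184.47 195.11] [0.37 3.05]
  tilt [5.92643e+02 1.82503e+02 1.98499e+02 1.09000e-01 4.00000e-02 3.23200e+00] [0.31 1.15]
```

```bash
cat > rel2.py <<'E'
from rel import *
import rel
def run(cams,G,yaw,tubes=(5.5,6.,6.5),filt=None):
    u=np.array([np.cos(yaw),np.sin(yaw),0])
    def gg(k,g):
        h=g0(k,g)
        if abs(k["vfov"]-56.07)<.1 and filt is not None:
            q=proj(k,g);e=(h-q)/np.array([22.,18.]);h=h[filt(h)&(np.hypot(*e.T)>.85)]
        q=proj(k,g);w=proj(k,g-45*u)-q;a=(h-q)@w/np.linalg.norm(h-q,axis=1)/np.linalg.norm(w);return h[a<.8]
    rel.gold2=gg;lens.gold=gg
    for tb in tubes:
        v,r=level(cams,G,tb);print("  level",tb,v.round(2),np.round(r,2))
    v,r=lens.fitlens(cams,G);print("  tilt",v.round(3),np.round(r,2))
E
python3 - <<'E'
from rel2 import *
c,s,d=pickle.load(open("w7.pkl","rb"));print("held");run([s,d],np.array([591.5,183.7,157.9]),.3,filt=lambda h:(h[:,0]<222)&((h[:,1]<289)|(h[:,0]<204)))
c,s,d=pickle.load(open("w6.pkl","rb"));print("held hi");run([s,d],np.array([590.4,183.9,194.8]),.3,filt=lambda h:(h[:,0]<218)&(h[:,1]<276))
E
```

```text
held
  level 5.5 [591.82 184.67 159.52] [0.36 0.33]
  level 6.0 [591.27 184.62 159.24] [0.31 0.29]
  level 6.5 [590.69 184.61 159.02] [0.33 0.3 ]
  tilt [ 5.90975e+02  1.84637e+02  1.59073e+02  2.00000e-03 -9.00000e-03
  6.22000e+00] [0.21 0.19]
held hi
  level 5.5 [590.72 184.4  196.17] [0.32 0.34]
  level 6.0 [590.16 184.45 195.86] [0.29 0.37]
  level 6.5 [589.58 184.51 195.58] [0.34 0.4 ]
  tilt [ 5.90095e+02  1.84501e+02  1.95717e+02  7.00000e-03 -2.10000e-02
  5.97300e+00] [0.21 0.23]
```

The fits agree: the lens is level to within 0.6°, and its glass is about 1.7 mm above the scriber in the same camera frame (159.2 against about 157.3). I'll lower it 1.7 mm, nudge it 0.6 mm in -y, then hold.

```bash
python3 -m pendant '{"dp":[[0,0.0003,0.0005],[-0.0002,0.0006,0.0012],[-0.0002,0.0006,0.0017],[-0.0002,0.0006,0.0017],[-0.0002,0.0006,0.0017],[-0.0002,0.0006,0.0017],[-0.0002,0.0006,0.0017],[-0.0002,0.0006,0.0017]],"rotation":[[0,0,0],[0,0,0],[0,0,0],[0,0,0],[0,0,0],[0,0,0],[0,0,0],[0,0,0]]}'
python3 - <<'E'
from rel2 import *
c=cam("wrist");s=cam("scene");d=cam("side");o=get_obs();print(o["time"],o["tool_pos"],o["tcp_rot"]);A=R.from_euler("xyz",o["tcp_rot"]);G=o["tool_pos"]+A.apply([78,0,-4.8]);print(G)
run([s,d],G,.3,tubes=(6.,),filt=lambda h:(h[:,0]<222)&((h[:,1]<289)|(h[:,0]<204)))
E
```

```text
time: 21.38
tool_pos: [516.9, 160.0, 151.2]
tcp_rot: [3.142, 0.0, 0.3]
contact_force: [-0.6, -0.2, -1.5]
grip_width: 17.8
finger_force: 30.0
21.525 [516.87654344 159.96828115 151.19700658] [ 3.14146998e+00 -1.93234403e-05  2.99805334e-01]
[591.39701281 183.00488624 155.99851377]
  level 6.0 [591.25 184.06 157.4 ] [0.33 0.36]
  tilt [ 5.90931e+02  1.84093e+02  1.57166e+02 -5.00000e-03 -1.30000e-02
  6.17900e+00] [0.29 0.24]
```

```bash
for i in 1 2 3; do python3 -m pendant '{"dp":[[0,0,0],[0,0,0],[0,0,0],[0,0,0],[0,0,0],[0,0,0],[0,0,0],[0,0,0]],"rotation":[[0,0,0],[0,0,0],[0,0,0],[0,0,0],[0,0,0],[0,0,0],[0,0,0],[0,0,0]]}'|head -2; done; python3 -c "
from plant import workorder;print(workorder.close_job())"
```

```text
time: 22.52
tool_pos: [516.9, 160.0, 151.2]
time: 23.52
tool_pos: [516.9, 160.0, 151.2]
time: 24.52
tool_pos: [516.9, 160.0, 151.2]
the job is handed in; nothing more can be done
None
```

The job is handed in at about 24.5 s: the red pipe is seated in the vees, centred within about 0.5 mm, thread towards the gauge, and released. The lens was held steady for 3 s, level and centred over the thread within about 1 mm, at the scriber's height within about 1 mm by camera (about 157 mm); the hand-in gave no verdict.

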